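Swap the containers into their own drip trays

ROBOT

A 6-joint arm with a two-finger parallel gripper is mounted at the origin on a cart in front of the work surface, level with it; the furniture and walls round the work are solid. World frame = base frame: x ahead of the robot, y to its left, z up, the work surface at z = 0. Lengths are in m, angles in rad, forces in N, time in s.
With the tool pointing down it reaches from about 0.35 to 0.85 m from the base axis. Payload 8.1 kg.
Tool frame: the origin (TCP) lies at the very end of the fingers, on their centre line; the grasp point (between the pads) lies 19 mm behind it; x points along the fingers, y is the direction in which the jaws open and shut, and the axes are right-handed (so a half turn about x gives the same grasp; the last joint's range is limited). The gripper opens to 93 mm and grips with 3 to 60 N. Pads are 15 mm wide; open, the fingers measure 128 mm over their backs; the gripper's body (75 mm by 188 mm) begins 65 mm behind the grasp point.
Start: joints at [1.199, 0.13, 1.488, -0, 1.523, -0.085], TCP at [0.17, 0.576, 0.219] pointing down, gripper open.
Joint ranges: [-2.96, 2.96], [-0.89, 2.26], [0.02, 2.5], [-1.34, 4.48], [0, 2.73], [-2.66, 2.66]. Speed limits (rad/s): [2.39, 2.39, 2.79, 3.14, 3.14, 3.14].

INTERFACE

Orientations are given as a rotation vector (axis times angle).
In Python, from plant import * gives the robot as it stands. The module is installed in compiled form; this text tells all that it offers.
- The arm moves only by the tool apply_moves, never from a script. Its argument "series" is a list of rows, each an object with "jaw": the gripper's target within -1 to 1 (shut at 1, half-way at 0, fully open at -1); "linear": the shift along the tool's x, y, z normalised to -1 to 1, where 1 is 0.6 m, a list of three; "roll": the turn about the tool's x normalised to -1 to 1, where 1 is 30 degrees. A call has 1 to 20 rows; each row is the pose to reach, as a shift and turn from the pose measured when the call began, along the tool's axes at that moment; what a row does not reach only later rows make up. A row lasts 1/8 s, in which the tool goes at most 62.5 mm and 10.7 degrees, less where a joint would pass 70% of its speed; a pose out of reach is approached as far as the arm can. A call with a number of a shift or a turn outside -1 to 1 is refused whole. A call with a gripper value outside its range is refused whole. The fingers move at their own pace and stop on an object; "force" is the grip in N (left out, the last holds). Time passes only in rows, so rows that repeat a pose let the fingers close. It gives the time, the measured TCP pose, the force and the opening at its end, in the units of the state.
- read_state(): the state, without advancing time (a new reading comes with each control period).
- read_camera(name): name is "scene" or "side" or "wrist"; returns a dict with "pixels" (384x512x3 uint8, blue, green, red), "intrinsics" (3x3 intrinsics, pixels), "D" ([k1, k2, p1, p2, k3] as OpenCV has them; the pictures are not rectified), "rvec" (rotation vector, rad) and "tvec" (3), from world to camera coordinates, as OpenCV has them; the wrist camera has in their place "tool_from_camera" (4x4, takes a point from camera to tool coordinates, whose origin is the TCP and whose axes are the tool frame's). Camera axes: x right, y down, z forward; pixel columns grow to the right and rows downward; lengths in m; the calibration is good to about 2 mm. A picture is of the moment at which its call begins: read the wrist's pose just before it. There is no depth.
- close_job(): hands the job in, once; it reports no verdict.
The state is a dict: "t": time; "q": joint angles; "dq": joint speeds; "joint_torque": joint torques, N m; "tool_pos": TCP position; "orientation": TCP orientation; "force": force on the tool from outside, world axes, zero at the start; "wrist_torque": the same for the moment, N m; "opening": finger opening in m.
Only numpy, scipy, OpenCV 4.12 (cv2) and the standard library are available. Lean on these libraries where they do the work, as an engineer would, in place of code of your own. Each camera call takes 0.05 s, during which the arm holds its last target. There are 200 camera calls.

TASK

The containers stand in the wrong drip trays: move the two clear glass bottles into the square trays and the white jar and the brown dropper bottle into the round trays, of each pair the wider container into the larger tray. The empty rubber pad is there as a free spot to set one down on the way. Leave each one standing upright in the middle of its tray, never tip one over, and do not disturb the timer.

Things in the scene. Friction and masses are not known exactly. Their poses are not given: they have to be found in the camera images.
- glass_bottle_large: larger of the two clear glass bottles with a blue screw cap: round, 56 mm across the body, 97 mm high. The straight body, 56 mm wide, reaches from about 10 to 50 mm above the underside (grip it there), then the shoulder narrows; the cap, about 40 mm across, reaches from 73 to 97 mm. About 200 g. Origin: centre of its underside; z up along the bottle. Stands in a round tray at the start.
- glass_bottle_small: smaller of the two clear glass bottles with a blue screw cap: round, 46 mm across the body, 85 mm high. The straight body, 46 mm wide, reaches from about 10 to 45 mm above the underside (grip it there), then the shoulder narrows; the cap, about 40 mm across, reaches from 62 to 85 mm. About 120 g. Origin: centre of its underside; z up. Stands in a round tray at the start.
- white_jar: white plastic jar with a black screw cap, the widest container: body 68 mm across, 118 mm high; the cap is 54 mm across and reaches from 97 to 118 mm above the underside: grip it by the cap. About 250 g. Origin: centre of its underside; z up. Stands in a square tray at the start.
- dropper_bottle: brown dropper bottle with a white collar and a rubber teat, the thinnest container: body 30 mm across up to about 50 mm above its underside, collar 20 mm across from 53 to 69 mm, teat 12 mm across up to 92 mm. Grip the body or the collar, not the teat. About 45 g. Origin: centre of its underside; z up. Stands in a square tray at the start.
- square_tray_large: larger square shallow stainless-steel drip tray, 116 mm square outside, rim 10 mm high and 3 mm thick, inner floor 5 mm above the worktop; fixed to the worktop, turned a little about the vertical. Origin: centre of its underside, on the worktop; z up; x and y along its sides.
- square_tray_small: smaller square shallow stainless-steel drip tray, 90 mm square outside, rim 10 mm high and 3 mm thick, inner floor 5 mm above the worktop; fixed to the worktop, turned a little about the vertical. Origin: centre of its underside, on the worktop; z up; x and y along its sides.
- round_tray_large: larger round shallow stainless-steel drip tray, 116 mm across outside, rim 10 mm high and 3 mm thick, inner floor 5 mm above the worktop; fixed to the worktop, turned a little about the vertical. Origin: centre of its underside, on the worktop; z up.
- round_tray_small: smaller round shallow stainless-steel drip tray, 90 mm across outside, rim 10 mm high and 3 mm thick, inner floor 5 mm above the worktop; fixed to the worktop, turned a little about the vertical. Origin: centre of its underside, on the worktop; z up.
- spare_pad: flat dark rubber pad, 100 mm square, 5 mm thick, empty at the start and fixed to the worktop: a free spot where a container can be set down in the meantime. Origin: centre of its underside, on the worktop; z up.
- timer: small white digital lab timer lying on its back near the right front of the work, 58 x 62 mm, 17 mm high; a bystander. Origin: centre of its underside; z up.
There are look-alikes about, which are no part of the job. Leave any purple look-alike of the glass_bottle_large alone.

How it is judged:
At the end, for the whole second after the job is handed in: Large and small glass bottle in the large and small square tray, white jar in the large and dropper bottle in the small round tray: each within 15 mm of the tray's centre, underside less than 9 mm above the worktop, upright within 0.1 rad, released and at rest (horizontal distance between glass_bottle_large and square_tray_large below 0.015 m and z of glass_bottle_large in the frame of square_tray_large below 0.009 m and angle between each of glass_bottle_large, glass_bottle_small, white_jar, dropper_bottle's own z axis and vertical below 0.1 rad and linear speed of each of glass_bottle_large, glass_bottle_small, white_jar, dropper_bottle below 0.02 m/s and angular speed of each of glass_bottle_large, glass_bottle_small, white_jar, dropper_bottle below 0.2 rad/s and horizontal distance between glass_bottle_small and square_tray_small below 0.015 m and z of glass_bottle_small in the frame of square_tray_small below 0.009 m and horizontal distance between white_jar and round_tray_large below 0.015 m and z of white_jar in the frame of round_tray_large below 0.009 m and horizontal distance between dropper_bottle and round_tray_small below 0.015 m and z of dropper_bottle in the frame of round_tray_small below 0.009 m); the robot touches nothing.
It fails at once if a container is tipped by more than 0.6 rad (angle between any of glass_bottle_large, glass_bottle_small, white_jar, dropper_bottle's own z axis and vertical above 0.6 rad).
It fails at once if the timer is moved by more than 20 mm (distance of timer from where it was at the start of the episode above 0.02 m).
It also fails if it takes over 128 s, if anything falls off the work surface, if the arm or the gripper's body presses on something with over 40 N, if the wrist force passes 120 N, or if a joint passes its speed limit or range.

## Working session

There is one attempt and no reset: what is moved stays moved. The work goes in short steps, Python scripts to look and compute and a tool call to move; the robot and the scene stay as the last step left them, time stands still between calls to the robot, and variables do not carry over. Pictures are saved under pics/ and viewed, about 12 in all and at most 16, crops included, and the job is handed in when it is done.

Besides the shell and the picture viewer there is one more tool, called after "Call:" in YAML: its name, and indented under it one key for each argument. apply_moves: Moves the arm, as the interface text tells. Its arguments: {"type":"object","properties":{"series":{"type":"array"},"force":{"type":"number"}},"required":["series"]}

```bash
mkdir -p pics
cat > h.py <<'E'
from plant import *
import numpy as np, cv2
def shot(n,f=None):
    s=read_state(); c=read_camera(n)
    if f: cv2.imwrite('pics/'+f,c['pixels'])
    np.savez('/tmp/'+n+'.npz',**{k:np.array(v) for k,v in c.items()},tp=s['tool_pos'],to=s['orientation'])
    return c
def load(n): return dict(np.load('/tmp/'+n+'.npz'))
def cast(c,uv,z):
    uv=np.array(uv,float).reshape(-1,1,2)
    d=cv2.undistortPoints(uv,np.array(c['intrinsics'],float),np.array(c['D'],float)).reshape(-1,2)
    d=np.c_[d,np.ones(len(d))]
    if 'rvec' in c:
        R=cv2.Rodrigues(np.array(c['rvec'],float))[0]; o=-R.T@np.array(c['tvec'],float).ravel(); d=d@R
    else:
        T=np.array(c['tool_from_camera']); R=cv2.Rodrigues(np.array(c['to'],float))[0]
        o=R@T[:3,3]+c['tp']; d=d@(R@T[:3,:3]).T
    return o+d*((z-o[2])/d[:,2:])
def proj(c,P):
    P=np.array(P,float).reshape(-1,3)
    if 'rvec' in c: rv,tv=np.array(c['rvec'],float),np.array(c['tvec'],float)
    else:
        T=np.array(c['tool_from_camera']);M=np.eye(4);M[:3,:3]=cv2.Rodrigues(np.array(c['to'],float))[0];M[:3,3]=c['tp']
        W=np.linalg.inv(M@T);rv=cv2.Rodrigues(W[:3,:3])[0];tv=W[:3,3]
    return cv2.projectPoints(P,rv,tv,np.array(c['intrinsics'],float),np.array(c['D'],float))[0].reshape(-1,2)
E
python3 - <<'E'
from h import *
a=shot('scene','scene.png');b=shot('side','side.png');s=read_state()
print({k:np.round(s[k],3) for k in ['t','tool_pos','orientation','opening','force']})
for c in(a,b):
    R=cv2.Rodrigues(np.array(c['rvec'],float))[0];print(-R.T@np.array(c['tvec']).ravel(),np.array(c['intrinsics'])[0,0])
print(cv2.Rodrigues(np.array(s['orientation'],float))[0].round(3))
E
```

```text
{'t': np.float64(0.1), 'tool_pos': array([0.17 , 0.575, 0.218]), 'orientation': array([ 0.224,  1.559, -0.226]), 'opening': np.float64(0.093), 'force': array([-0.285,  0.186, -0.243])}
[ 0.07295214 -0.44745217  0.53942516] 371.95630914057534
[0.36942024 0.89851067 0.81250896] 484.5792168965332
[[-0.001  0.283  0.959]
 [-0.002  0.959 -0.283]
 [-1.    -0.002 -0.   ]]
```

View pics/scene.png

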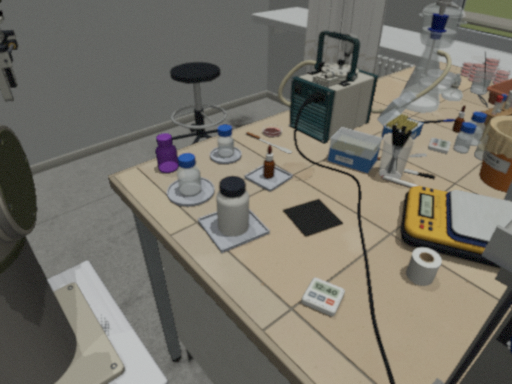

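View pics/side.png

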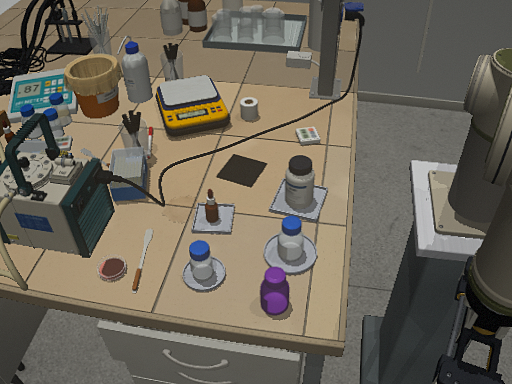

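The scene picture shows the large glass bottle with blue cap at (189,178), the small one at (225,145), the jar at (232,208), the dropper at (269,165), the pad at (313,217) and the timer at (323,297). The purple look-alike is at (166,155): purple, so it is left alone. The two blue-capped bottles far right, at (465,137) and (479,122), stand in no tray and are not meant. In the side view the targets are the large bottle at (290,240), the small at (201,262), the jar at (299,185) and the dropper at (212,207).

Run:
```python
from h import *
c=load('side');s=load('scene')
for n,uv,uv2,z in [('RL',(290,253),(191,191),.01),('RS',(204,274),(225,156),.01),('SL',(299,197),(233,228),.01),('SS',(214,218),(269,177),.01),('pad',(242,170),(313,217),.005),('timer',(307,135),(323,297),.017),('purple',(275,308),(168,170),.0)]:
    print(n,cast(c,uv,z).round(3)[0,:2],cast(s,uv2,z).round(3)[0,:2])
a=cv2.resize(c['pixels'][120:330,150:340],None,fx=3,fy=2.8,interpolation=cv2.INTER_CUBIC)
cv2.imwrite('pics/sidecrop.png',cv2.resize(c['pixels'][140:325,160:340],None,fx=3.2,fy=3.2,interpolation=cv2.INTER_CUBIC))
w=shot('wrist');print(np.array(w['tool_from_camera']).round(3),w['intrinsics'])
```

```text
RL [0.43  0.224] [0.429 0.211]
RS [0.598 0.311] [0.592 0.292]
SL [0.431 0.046] [0.425 0.038]
SS [0.617 0.149] [0.616 0.135]
pad [ 0.589 -0.036] [ 0.589 -0.043]
timer [ 0.437 -0.2  ] [ 0.43  -0.212]
purple [0.441 0.361] [0.44  0.345]
[[ 0.001 -0.284  0.959 -0.167]
 [ 1.    -0.001 -0.001  0.001]
 [ 0.001  0.959  0.284 -0.079]
 [ 0.     0.     0.     1.   ]] [[286.70770958   0.         255.68088528]
 [  0.         286.70770958 190.0899684 ]
 [  0.           0.           1.        ]]
```

View pics/sidecrop.png

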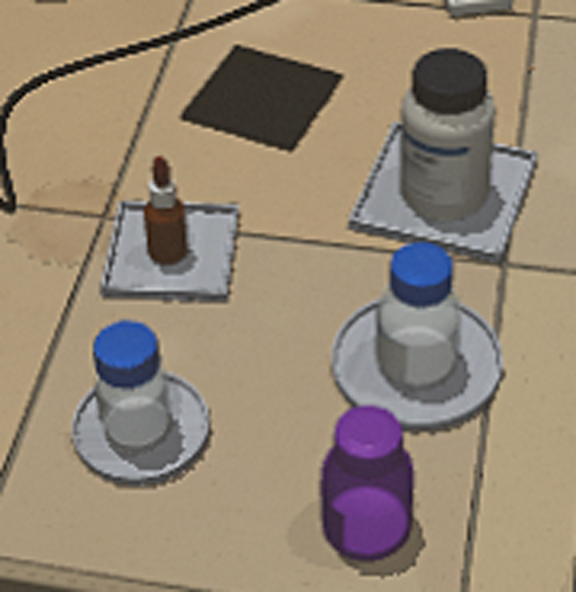

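The enlarged crop confirms the large and small clear bottles in their round trays, the dropper and jar in the square trays, and the purple look-alike on the bare table, which I won't touch. I'll move above the work for an overhead look.

Call:
apply_moves:
  series:
    - {"jaw": -1,"linear": [-0.167,-0.15,0.2],"roll": -0.2}
    - {"jaw": -1,"linear": [-0.167,-0.517,0.604],"roll": -0.547}
    - {"jaw": -1,"linear": [-0.167,-0.517,0.604],"roll": -0.547}
    - {"jaw": -1,"linear": [-0.167,-0.517,0.604],"roll": -0.547}
    - {"jaw": -1,"linear": [-0.167,-0.517,0.604],"roll": -0.547}
    - {"jaw": -1,"linear": [-0.167,-0.517,0.604],"roll": -0.547}
    - {"jaw": -1,"linear": [-0.167,-0.517,0.604],"roll": -0.547}
    - {"jaw": -1,"linear": [-0.167,-0.517,0.604],"roll": -0.547}
    - {"jaw": -1,"linear": [-0.167,-0.517,0.604],"roll": -0.547}
    - {"jaw": -1,"linear": [-0.167,-0.517,0.604],"roll": -0.547}
    - {"jaw": -1,"linear": [-0.167,-0.517,0.604],"roll": -0.547}
    - {"jaw": -1,"linear": [-0.167,-0.517,0.604],"roll": -0.547}
    - {"jaw": -1,"linear": [-0.167,-0.517,0.604],"roll": -0.547}

```text
t: 1.78
tool_pos: [0.4291, 0.1759, 0.3183]
orientation: [-0.002, 1.571, -0.0]
force: [-0.4, 0.0, 0.4]
opening: 0.0932
```

Run:
```python
from h import *
w=shot('wrist','w1.png');s=read_state();print(s['t'],s['tool_pos'],cv2.Rodrigues(np.array(s['orientation']))[0].round(3))
```

```text
1.825 [0.42915993 0.17576226 0.31839311] [[-0.001 -0.001  1.   ]
 [-0.001  1.     0.001]
 [-1.    -0.001 -0.001]]
```

View pics/w1.png

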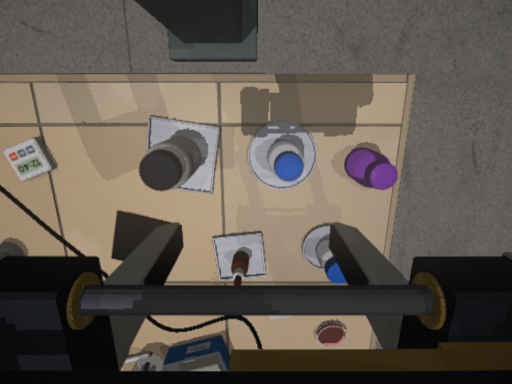

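The overhead wrist view shows the jar cap at (161,170) with its square tray at (183,152), the large bottle cap at (289,166) with its tray at (282,155), the dropper at (240,260), the small bottle at (333,265) partly behind a finger, the pad at (148,240) and the purple bottle at (372,170).

```bash
cat >> h.py <<'E'
def trays(c,mask_lim=(60,110)):
    hsv=cv2.cvtColor(c['pixels'],cv2.COLOR_BGR2HSV)
    return hsv
E
python3 - <<'E'
from h import *
w=load('wrist');hsv=cv2.cvtColor(w['pixels'],cv2.COLOR_BGR2HSV)
# tray metal: grey-bluish; table: tan (hue<25, sat high)
for p in[(160,125),(205,180),(255,145),(305,165),(220,245),(310,240),(200,100),(120,220)]: print(p,hsv[p[1],p[0]],end=' ')
lab=cv2.cvtColor(w['pixels'],cv2.COLOR_BGR2LAB)
m=((lab[...,2]<134)&(hsv[...,2]>90)).astype(np.uint8)*255; m[:80]=0;m[285:]=0
m=cv2.morphologyEx(m,cv2.MORPH_OPEN,np.ones((3,3)))
n,l,st,_=cv2.connectedComponentsWithStats(m)
print()
for i in range(1,n):
    if st[i,4]<300: continue
    ct=max(cv2.findContours((l==i).astype(np.uint8),0,1)[0],key=cv2.contourArea)
    P=cast(w,ct.reshape(-1,2),.01)[:,:2].astype(np.float32)
    H=cv2.convexHull(P)
    r=cv2.minAreaRect(H);e=cv2.minEnclosingCircle(H)
    print(st[i],np.round(r[0],3),np.round(r[1],3),round(r[2],1),'circ',np.round(e[0],3),round(e[1],3))
y=np.where(hsv[...,2]<45,255,0).astype(np.uint8);y[:200]=0;y[266:]=0;y[:,:105]=0;y[:,185:]=0
o=np.vstack([w['pixels'][100:290,100:410],cv2.cvtColor(m,8)[100:290,100:410]]);cv2.imwrite('pics/m1.png',cv2.resize(o,None,fx=1.55,fy=1.55))
E
```

```text
(160, 125) [120  10 161] (205, 180) [120   9 178] (255, 145) [120  11 179] (305, 165) [120  12 166] (220, 245) [120  12 173] (310, 240) [120  11 139] (200, 100) [ 16  60 179] (120, 220) [15 54 47] 
[  389    80   123   199 17221] [0.476 0.501] [0.349 0.222] 14.2 circ [0.483 0.509] 0.187
[ 147  116   73   78 2658] [0.431 0.052] [0.116 0.116] 80.8 circ [0.431 0.053] 0.079
[ 248  120   69   70 3567] [0.433 0.219] [0.115 0.111] 62.0 circ [0.431 0.22 ] 0.058
[  4 138  47  42 769] [ 0.437 -0.209] [0.058 0.063] 20.1 circ [ 0.436 -0.209] 0.04
[347 150  29  29 567] [0.442 0.35 ] [0.042 0.048] 62.4 circ [0.444 0.353] 0.025
[370 163  28  27 610] [0.466 0.394] [0.046 0.047] 0.1 circ [0.466 0.393] 0.025
[302 226  31  42 851] [0.6   0.287] [0.081 0.054] 9.8 circ [0.599 0.296] 0.043
[ 213  233   53   45 1638] [0.619 0.146] [0.088 0.091] 6.5 circ [0.617 0.146] 0.061
```

View pics/m1.png

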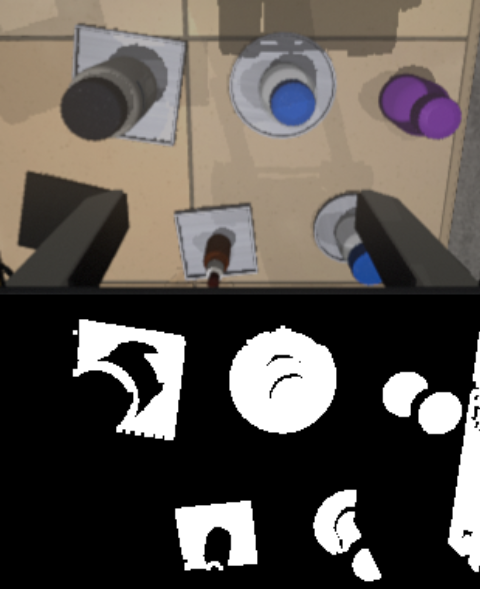

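The mask isolates the trays cleanly: three fit their known sizes, and the small round tray is cut by the finger. Next come the containers from their caps.

Run:
```python
from h import *
def blob(m,c,z,lab):
    m=cv2.morphologyEx(m.astype(np.uint8),cv2.MORPH_OPEN,np.ones((3,3)))
    n,l,st,ce=cv2.connectedComponentsWithStats(m)
    for i in range(1,n):
        if st[i,4]>150:
            ct=max(cv2.findContours((l==i).astype(np.uint8),0,1)[0],key=cv2.contourArea)
            P=cast(c,ct.reshape(-1,2),z)[:,:2].astype(np.float32);e=cv2.minEnclosingCircle(P)
            print(lab,st[i],np.round(e[0],3),round(e[1],3))
c=load('wrist');h=cv2.cvtColor(c['pixels'],40);print(h[170,161],h[166,289],h[250,130],h[262,236])
jm=(h[...,2]<75);jm[:140]=0;jm[200:]=0;jm[:,:130]=0;jm[:,190:]=0
blob(jm,c,.123,'jar')
b=(h[...,0]>100)&(h[...,0]<120)&(h[...,1]>120);b[285:]=0
blob(b,c,.102,'big');blob(b,c,.09,'small')
# pad corners by eye
print(cast(c,[(116,212),(184,222),(112,255)],.005).round(3))
print('dropper collar',cast(c,[(239,270)],.074),'body top',cast(c,[(240,262)],.055), 'base', cast(c,[(243,249)],.006))
```

```text
[ 0 13 58] [111 163 167] [20 22 35] [ 10 139  57]
jar [ 140  150   43   40 1347] [0.43  0.053] 0.028
big [275 153  28  27 598] [0.43  0.221] 0.019
big [326 262  20  21 294] [0.596 0.297] 0.021
small [275 153  28  27 598] [0.432 0.222] 0.02
small [326 262  20  21 294] [0.604 0.301] 0.022
[[ 0.533 -0.074  0.005]
 [ 0.552  0.046  0.005]
 [ 0.619 -0.094  0.005]]
dropper collar [[0.60749    0.14873329 0.074     ]] body top [[0.60398973 0.14938172 0.055     ]] base [[0.60568635 0.15224809 0.006     ]]
```

Call:
apply_moves:
  force: 25
  series:
    - {"jaw": -1,"linear": [0,-0.1,0],"roll": 0}
    - {"jaw": -1,"linear": [0,-0.205,0.002],"roll": 0}
    - {"jaw": -1,"linear": [0.05,-0.205,0.002],"roll": 0}
    - {"jaw": -1,"linear": [0.15,-0.205,0.002],"roll": 0}
    - {"jaw": -1,"linear": [0.25,-0.205,0.002],"roll": 0}
    - {"jaw": -1,"linear": [0.32,-0.205,0.002],"roll": 0}
    - {"jaw": -1,"linear": [0.35,-0.205,0.002],"roll": 0}
    - {"jaw": -1,"linear": [0.367,-0.205,0.002],"roll": 0}
    - {"jaw": -1,"linear": [0.367,-0.205,0.002],"roll": 0}
    - {"jaw": -1,"linear": [0.367,-0.205,0.002],"roll": 0}
    - {"jaw": 1,"linear": [0.367,-0.205,0.002],"roll": 0}
    - {"jaw": 1,"linear": [0.367,-0.205,0.002],"roll": 0}
    - {"jaw": 1,"linear": [0.367,-0.205,0.002],"roll": 0}
    - {"jaw": 1,"linear": [0.367,-0.205,0.002],"roll": 0}
    - {"jaw": 1,"linear": [0.367,-0.205,0.002],"roll": 0}
    - {"jaw": 1,"linear": [0.367,-0.205,0.002],"roll": 0}
    - {"jaw": 1,"linear": [0.367,-0.205,0.002],"roll": 0}

```text
t: 3.95
tool_pos: [0.4305, 0.0523, 0.0986]
orientation: [-0.002, 1.571, -0.001]
force: [-0.2, -2.5, 3.1]
opening: 0.0524
```

Call:
apply_moves:
  series:
    - {"jaw": 1,"linear": [0,0,0],"roll": 0}
    - {"jaw": 1,"linear": [-0.02,0,0],"roll": 0}
    - {"jaw": 1,"linear": [-0.05,0,0],"roll": 0}
    - {"jaw": 1,"linear": [-0.08,0,0],"roll": 0}
    - {"jaw": 1,"linear": [-0.08,-0.03,0.04],"roll": 0}
    - {"jaw": 1,"linear": [-0.08,-0.06,0.1],"roll": 0}
    - {"jaw": 1,"linear": [-0.08,-0.1,0.17],"roll": 0}
    - {"jaw": 1,"linear": [-0.08,-0.13,0.23],"roll": 0}
    - {"jaw": 1,"linear": [-0.08,-0.148,0.255],"roll": 0}
    - {"jaw": 1,"linear": [-0.08,-0.152,0.264],"roll": 0}
    - {"jaw": 1,"linear": [-0.08,-0.152,0.264],"roll": 0}
    - {"jaw": 1,"linear": [-0.08,-0.152,0.264],"roll": 0}

```text
t: 5.45
tool_pos: [0.5884, -0.0381, 0.1468]
orientation: [-0.002, 1.571, -0.0]
force: [-0.2, -0.4, -2.5]
opening: 0.0521
```

Run:
```python
from h import *
c=shot('side');cv2.imwrite('pics/s2.png',cv2.resize(c['pixels'][80:325,150:370],None,fx=2.4,fy=2.4))
```

```text
(no output)
```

View pics/s2.png

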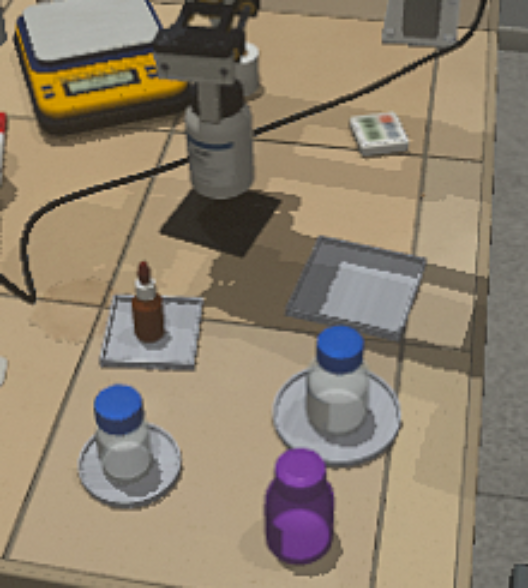

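The jar hangs upright above the pad and the large square tray is free. I'll lower and release it.

Call:
apply_moves:
  series:
    - {"jaw": 1,"linear": [0.03,0,0],"roll": 0}
    - {"jaw": 1,"linear": [0.055,0,0],"roll": 0}
    - {"jaw": 1,"linear": [0.07,0,0],"roll": 0}
    - {"jaw": 1,"linear": [0.077,0,0],"roll": 0}
    - {"jaw": 1,"linear": [0.08,0,0],"roll": 0}
    - {"jaw": 1,"linear": [0.08,0,0],"roll": 0}
    - {"jaw": 1,"linear": [0.08,0,0],"roll": 0}
    - {"jaw": -1,"linear": [0.08,0,0],"roll": 0}
    - {"jaw": -1,"linear": [0.08,0,0],"roll": 0}
    - {"jaw": -1,"linear": [0.08,0,0],"roll": 0}
    - {"jaw": -1,"linear": [0.08,0,0],"roll": 0}
    - {"jaw": -1,"linear": [0,0,0],"roll": 0}
    - {"jaw": -1,"linear": [-0.1,0,0],"roll": 0}
    - {"jaw": -1,"linear": [-0.15,0,0],"roll": 0}
    - {"jaw": -1,"linear": [-0.15,0,0],"roll": 0}

```text
t: 7.38
tool_pos: [0.5903, -0.0382, 0.2405]
orientation: [-0.003, 1.565, -0.001]
force: [0.9, -0.1, 0.3]
opening: 0.0929
```

Call:
apply_moves:
  force: 20
  series:
    - {"jaw": -1,"linear": [0,0.08,-0.05],"roll": 0}
    - {"jaw": -1,"linear": [0,0.17,-0.1],"roll": 0}
    - {"jaw": -1,"linear": [0,0.25,-0.15],"roll": 0}
    - {"jaw": -1,"linear": [0,0.34,-0.21],"roll": 0}
    - {"jaw": -1,"linear": [0,0.41,-0.25],"roll": 0}
    - {"jaw": -1,"linear": [0,0.432,-0.265],"roll": 0}
    - {"jaw": -1,"linear": [0.05,0.432,-0.265],"roll": 0}
    - {"jaw": -1,"linear": [0.1,0.432,-0.265],"roll": 0}
    - {"jaw": -1,"linear": [0.1,0.432,-0.265],"roll": 0}
    - {"jaw": -1,"linear": [0.1,0.432,-0.265],"roll": 0}

```text
t: 8.62
tool_pos: [0.4317, 0.2202, 0.1793]
orientation: [-0.003, 1.565, -0.001]
force: [-0.7, -0.9, 0.3]
opening: 0.0928
```

Run:
```python
from h import *
c=shot('wrist','w2.png');h=cv2.cvtColor(c['pixels'],40)
m=((h[...,0]>100)&(h[...,0]<120)&(h[...,1]>120)).astype(np.uint8)
n,l,st,ce=cv2.connectedComponentsWithStats(m)
for i in range(1,n):
    if st[i,4]>150:
        ct=max(cv2.findContours((l==i).astype(np.uint8),0,1)[0],key=cv2.contourArea)
        for z in(.102,.09):
            e=cv2.minEnclosingCircle(cast(c,ct.reshape(-1,2),z)[:,:2].astype(np.float32));print(st[i],z,np.round(e[0],4),round(e[1],3))
```

```text
Traceback (most recent call last):
  File "h.py", line 16, in cast
    T=np.array(c['tool_from_camera']); R=cv2.Rodrigues(np.array(c['to'],float))[0]
                                                                ~^^^^^^
KeyError: 'to'
```

View pics/w2.png

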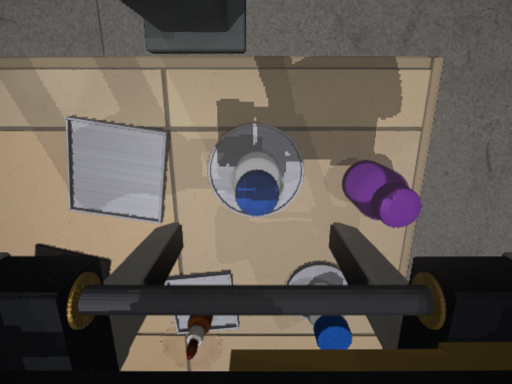

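The large bottle sits centred between the fingers, its cap at (257,193). The empty square tray is at (117,170), and the small round tray is partly visible at (325,285).

Run:
```python
from h import *
c=load('wrist');h=cv2.cvtColor(c['pixels'],40)
b=((h[...,0]>100)&(h[...,0]<120)&(h[...,1]>120))
lab=cv2.cvtColor(c['pixels'],cv2.COLOR_BGR2LAB);t=(lab[...,2]<134)&(h[...,2]>90);t[:90]=0;t[285:]=0;t[:,430:]=0
for nm,m,zs in(('cap',b,(.102,.09)),('tray',t,(.01,))):
  n,l,st,ce=cv2.connectedComponentsWithStats(m.astype(np.uint8))
  for i in range(1,n):
    if st[i,4]>200:
        ct=max(cv2.findContours((l==i).astype(np.uint8),0,1)[0],key=cv2.contourArea)
        for z in zs:
            P=cv2.convexHull(cast(c,ct.reshape(-1,2),z)[:,:2].astype(np.float32));e=cv2.minEnclosingCircle(P);r=cv2.minAreaRect(P);print(nm,st[i],z,np.round(e[0],4),round(e[1],3),np.round(r[0],3),np.round(r[1],3))
# RS outer rim points by eye
P=cast(c,[(288,286),(297,271),(318,264),(335,267)],.01)[:,:2]
from scipy.optimize import least_squares
print(least_squares(lambda x:np.hypot(*(P-x).T)-.045,[.6,.3]).x)
```

```text
cap [236 179  42  37 836] 0.102 [0.4305 0.2214] 0.019 [0.433 0.221] [0.037 0.031]
cap [236 179  42  37 836] 0.09 [0.4344 0.2214] 0.02 [0.437 0.221] [0.039 0.033]
cap [ 314  316   38   33 1048] 0.102 [0.5809 0.3026] 0.025 [0.581 0.301] [0.041 0.04 ]
cap [ 314  316   38   33 1048] 0.09 [0.5922 0.3066] 0.026 [0.592 0.305] [0.043 0.042]
tray [  65  117  102  107 8604] 0.01 [0.4313 0.0505] 0.081 [0.431 0.051] [0.116 0.117]
tray [ 208  123   96   95 4948] 0.01 [0.4308 0.2202] 0.058 [0.431 0.221] [0.114 0.115]
tray [ 379  147   51  133 2410] 0.01 [0.4896 0.4238] 0.089 [0.492 0.408] [0.176 0.062]
tray [ 345  163   42   40 1172] 0.01 [0.4442 0.3532] 0.025 [0.443 0.351] [0.045 0.049]
tray [289 265  58  20 621] 0.01 [0.5849 0.304 ] 0.039 [0.572 0.304] [0.029 0.077]
tray [165 274  67  11 513] 0.01 [0.5828 0.1416] 0.045 [0.579 0.142] [0.016 0.09 ]
[0.60034958 0.3066515 ]
```

Call:
apply_moves:
  force: 20
  series:
    - {"jaw": -1,"linear": [0.08,0.001,0],"roll": 0}
    - {"jaw": -1,"linear": [0.16,0.001,0],"roll": 0}
    - {"jaw": -1,"linear": [0.21,0.001,0],"roll": 0}
    - {"jaw": -1,"linear": [0.24,0.001,0],"roll": 0}
    - {"jaw": -1,"linear": [0.252,0.001,0],"roll": 0}
    - {"jaw": -1,"linear": [0.252,0.001,0],"roll": 0}
    - {"jaw": -1,"linear": [0.252,0.001,0],"roll": 0}
    - {"jaw": 1,"linear": [0.252,0.001,0],"roll": 0}
    - {"jaw": 1,"linear": [0.252,0.001,0],"roll": 0}
    - {"jaw": 1,"linear": [0.252,0.001,0],"roll": 0}
    - {"jaw": 1,"linear": [0.252,0.001,0],"roll": 0}
    - {"jaw": 1,"linear": [0.252,0.001,0],"roll": 0}
    - {"jaw": 1,"linear": [0.252,0.001,0],"roll": 0}
    - {"jaw": 1,"linear": [0.252,0.001,0],"roll": 0}

```text
t: 10.42
tool_pos: [0.4332, 0.2207, 0.0288]
orientation: [-0.002, 1.564, -0.001]
force: [-1.2, 0.7, 0.7]
opening: 0.0552
```

Call:
apply_moves:
  series:
    - {"jaw": 1,"linear": [-0.02,0,0],"roll": 0}
    - {"jaw": 1,"linear": [-0.05,0,0],"roll": 0}
    - {"jaw": 1,"linear": [-0.08,0,0],"roll": 0}
    - {"jaw": 1,"linear": [-0.08,-0.04,0],"roll": 0}
    - {"jaw": 1,"linear": [-0.08,-0.1,0],"roll": 0}
    - {"jaw": 1,"linear": [-0.08,-0.17,0],"roll": 0}
    - {"jaw": 1,"linear": [-0.08,-0.23,0],"roll": 0}
    - {"jaw": 1,"linear": [-0.08,-0.27,0],"roll": 0}
    - {"jaw": 1,"linear": [-0.08,-0.283,0],"roll": 0}
    - {"jaw": 1,"linear": [-0.08,-0.283,0],"roll": 0}
    - {"jaw": 1,"linear": [-0.08,-0.283,0],"roll": 0}

```text
t: 11.8
tool_pos: [0.4331, 0.0518, 0.0775]
orientation: [-0.003, 1.563, -0.0]
force: [-0.5, -0.3, -1.4]
opening: 0.0553
```

Call:
apply_moves:
  series:
    - {"jaw": 1,"linear": [0.03,-0.001,0],"roll": 0}
    - {"jaw": 1,"linear": [0.055,-0.001,0],"roll": 0}
    - {"jaw": 1,"linear": [0.07,-0.001,0],"roll": 0}
    - {"jaw": 1,"linear": [0.077,-0.001,0],"roll": 0}
    - {"jaw": 1,"linear": [0.081,-0.001,0],"roll": 0}
    - {"jaw": 1,"linear": [0.081,-0.001,0],"roll": 0}
    - {"jaw": 1,"linear": [0.081,-0.001,0],"roll": 0}
    - {"jaw": -1,"linear": [0.081,-0.001,0],"roll": 0}
    - {"jaw": -1,"linear": [0.081,-0.001,0],"roll": 0}
    - {"jaw": -1,"linear": [0.081,-0.001,0],"roll": 0}
    - {"jaw": -1,"linear": [0.081,-0.001,0],"roll": 0}
    - {"jaw": -1,"linear": [0.06,-0.001,0],"roll": 0}
    - {"jaw": -1,"linear": [0,-0.001,0],"roll": 0}
    - {"jaw": -1,"linear": [-0.09,-0.001,0],"roll": 0}
    - {"jaw": -1,"linear": [-0.18,-0.001,0],"roll": 0}
    - {"jaw": -1,"linear": [-0.27,-0.001,0],"roll": 0}
    - {"jaw": -1,"linear": [-0.27,-0.001,0],"roll": 0}
    - {"jaw": -1,"linear": [-0.27,-0.001,0],"roll": 0}

```text
t: 14.05
tool_pos: [0.4319, 0.0515, 0.2397]
orientation: [-0.003, 1.563, -0.0]
force: [-0.1, -0.7, -0.2]
opening: 0.0931
```

Run:
```python
from h import *
shot('wrist','w3.png');c=load('wrist');h=cv2.cvtColor(c['pixels'],40)
b=((h[...,0]>100)&(h[...,0]<120)&(h[...,1]>120))
lab=cv2.cvtColor(c['pixels'],cv2.COLOR_BGR2LAB);t=(lab[...,2]<134)&(h[...,2]>90);t[:80]=0;t[285:]=0;t[:,430:]=0
for nm,m,zs in(('cap',b,(.102,.09)),('tray',t,(.01,)),('dark',h[...,2]<75,(.123,))):
  n,l,st,ce=cv2.connectedComponentsWithStats(m.astype(np.uint8))
  for i in range(1,n):
    if st[i,4]>200:
        ct=max(cv2.findContours((l==i).astype(np.uint8),0,1)[0],key=cv2.contourArea)
        for z in zs:
            P=cv2.convexHull(cast(c,ct.reshape(-1,2),z)[:,:2].astype(np.float32));e=cv2.minEnclosingCircle(P);r=cv2.minAreaRect(P);print(nm,st[i],z,np.round(e[0],4),round(e[1],3),np.round(r[0],3),np.round(r[1],3))
```

```text
cap [239 170  34  25 622] 0.102 [0.4317 0.0517] 0.019 [0.435 0.051] [0.027 0.036]
cap [239 170  34  25 622] 0.09 [0.4348 0.0517] 0.019 [0.438 0.051] [0.028 0.038]
tray [ 210  114   91   93 5709] 0.01 [0.4314 0.0498] 0.081 [0.432 0.051] [0.117 0.117]
tray [ 334  120   84   82 5170] 0.01 [0.4308 0.2194] 0.059 [0.432 0.221] [0.114 0.116]
tray [  44  140   57   51 1094] 0.01 [ 0.4368 -0.2079] 0.04 [ 0.437 -0.208] [0.058 0.062]
tray [391 243  39  33 533] 0.01 [0.5816 0.2944] 0.033 [0.578 0.292] [0.039 0.062]
tray [ 285  253   56   32 1293] 0.01 [0.6052 0.1419] 0.051 [0.603 0.142] [0.057 0.088]
tray [165 272  41  13 355] 0.01 [ 0.6282 -0.062 ] 0.032 [ 0.618 -0.062] [0.022 0.065]
dark [ 189    0  103   56 4450] 0.123 [0.287  0.0381] 0.048 [0.289 0.038] [0.088 0.043]
dark [277  71 109  80 825] 0.123 [0.3454 0.1207] 0.054 [0.36  0.121] [0.073 0.099]
dark [ 82 127  23  50 212] 0.123 [ 0.3985 -0.109 ] 0.025 [ 0.399 -0.112] [0.05  0.009]
dark [ 447  152   65   53 1462] 0.123 [0.4284 0.2838] 0.042 [0.424 0.284] [0.079 0.044]
dark [    0   168   512   216 56470] 0.123 [0.6382 0.0503] 0.342 [0.558 0.05 ] [0.289 0.671]
```

View pics/w3.png

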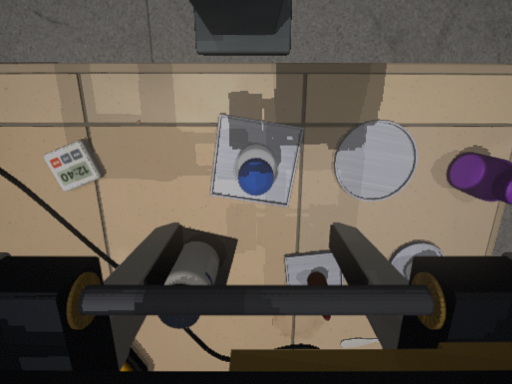

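The large bottle stands in the middle of the large square tray, cap at (255,176), with its centre measured within 1 mm of the tray's. The jar stands on the pad at (190,280) and the large round tray (375,160) is empty. Now I'll fetch the jar.

Call:
apply_moves:
  force: 25
  series:
    - {"jaw": -1,"linear": [0,-0.06,0.1],"roll": 0}
    - {"jaw": -1,"linear": [0,-0.11,0.19],"roll": 0}
    - {"jaw": -1,"linear": [0,-0.149,0.262],"roll": 0}
    - {"jaw": -1,"linear": [0.03,-0.149,0.262],"roll": 0}
    - {"jaw": -1,"linear": [0.1,-0.149,0.262],"roll": 0}
    - {"jaw": -1,"linear": [0.17,-0.149,0.262],"roll": 0}
    - {"jaw": -1,"linear": [0.215,-0.149,0.262],"roll": 0}
    - {"jaw": -1,"linear": [0.235,-0.149,0.262],"roll": 0}
    - {"jaw": -1,"linear": [0.235,-0.149,0.262],"roll": 0}
    - {"jaw": -1,"linear": [0.235,-0.149,0.262],"roll": 0}
    - {"jaw": 1,"linear": [0.235,-0.149,0.262],"roll": 0}
    - {"jaw": 1,"linear": [0.235,-0.149,0.262],"roll": 0}
    - {"jaw": 1,"linear": [0.235,-0.149,0.262],"roll": 0}
    - {"jaw": 1,"linear": [0.235,-0.149,0.262],"roll": 0}
    - {"jaw": 1,"linear": [0.235,-0.149,0.262],"roll": 0}
    - {"jaw": 1,"linear": [0.235,-0.149,0.262],"roll": 0}
    - {"jaw": 1,"linear": [0.235,-0.149,0.262],"roll": 0}

```text
t: 16.23
tool_pos: [0.59, -0.0385, 0.0993]
orientation: [-0.003, 1.564, -0.001]
force: [0.2, -3.0, 5.8]
opening: 0.0525
```

Call:
apply_moves:
  series:
    - {"jaw": 1,"linear": [-0.03,0,0],"roll": 0}
    - {"jaw": 1,"linear": [-0.08,0,0],"roll": 0}
    - {"jaw": 1,"linear": [-0.14,0,0],"roll": 0}
    - {"jaw": 1,"linear": [-0.2,0,0],"roll": 0}
    - {"jaw": 1,"linear": [-0.217,0.04,-0.03],"roll": 0}
    - {"jaw": 1,"linear": [-0.217,0.1,-0.06],"roll": 0}
    - {"jaw": 1,"linear": [-0.217,0.17,-0.1],"roll": 0}
    - {"jaw": 1,"linear": [-0.217,0.25,-0.15],"roll": 0}
    - {"jaw": 1,"linear": [-0.217,0.32,-0.2],"roll": 0}
    - {"jaw": 1,"linear": [-0.217,0.38,-0.235],"roll": 0}
    - {"jaw": 1,"linear": [-0.217,0.42,-0.258],"roll": 0}
    - {"jaw": 1,"linear": [-0.217,0.432,-0.265],"roll": 0}
    - {"jaw": 1,"linear": [-0.217,0.432,-0.265],"roll": 0}
    - {"jaw": 1,"linear": [-0.217,0.432,-0.265],"roll": 0}

```text
t: 17.98
tool_pos: [0.4301, 0.2201, 0.2278]
orientation: [-0.003, 1.564, -0.002]
force: [-0.1, -0.4, -2.9]
opening: 0.0523
```

Call:
apply_moves:
  series:
    - {"jaw": 1,"linear": [0.05,0,0.001],"roll": 0}
    - {"jaw": 1,"linear": [0.11,0,0.001],"roll": 0}
    - {"jaw": 1,"linear": [0.16,0,0.001],"roll": 0}
    - {"jaw": 1,"linear": [0.19,0,0.001],"roll": 0}
    - {"jaw": 1,"linear": [0.205,0,0.001],"roll": 0}
    - {"jaw": 1,"linear": [0.212,0,0.001],"roll": 0}
    - {"jaw": 1,"linear": [0.214,0,0.001],"roll": 0}
    - {"jaw": 1,"linear": [0.214,0,0.001],"roll": 0}
    - {"jaw": 1,"linear": [0.214,0,0.001],"roll": 0}
    - {"jaw": -1,"linear": [0.214,0,0.001],"roll": 0}
    - {"jaw": -1,"linear": [0.214,0,0.001],"roll": 0}
    - {"jaw": -1,"linear": [0.214,0,0.001],"roll": 0}
    - {"jaw": -1,"linear": [0.214,0,0.001],"roll": 0}
    - {"jaw": -1,"linear": [0.18,0,0.001],"roll": 0}
    - {"jaw": -1,"linear": [0.1,0,0],"roll": 0}
    - {"jaw": -1,"linear": [0.02,0,0],"roll": 0}
    - {"jaw": -1,"linear": [-0.02,0,0],"roll": 0}
    - {"jaw": -1,"linear": [-0.02,0,0],"roll": 0}

```text
t: 20.23
tool_pos: [0.4313, 0.2206, 0.2421]
orientation: [-0.001, 1.559, -0.001]
force: [0.7, 0.6, 0.1]
opening: 0.093
```

Call:
apply_moves:
  series:
    - {"jaw": -1,"linear": [0,-0.04,0.1],"roll": 0}
    - {"jaw": -1,"linear": [0,-0.08,0.2],"roll": 0}
    - {"jaw": -1,"linear": [0,-0.117,0.291],"roll": 0}
    - {"jaw": -1,"linear": [0,-0.117,0.291],"roll": 0}
    - {"jaw": -1,"linear": [0,-0.117,0.291],"roll": 0}
    - {"jaw": -1,"linear": [0,-0.117,0.291],"roll": 0}

```text
t: 20.98
tool_pos: [0.6049, 0.1513, 0.2444]
orientation: [-0.002, 1.559, 0.0]
force: [0.2, -0.1, 0.4]
opening: 0.0932
```

```bash
cat > m.py <<'E'
from h import *
import sys
f=sys.argv[1];shot('wrist',f);c=load('wrist');h=cv2.cvtColor(c['pixels'],40);print(c['tp'])
b=((h[...,0]>100)&(h[...,0]<120)&(h[...,1]>120));br=((h[...,0]<15)&(h[...,1]>100)&(h[...,2]<120))
lab=cv2.cvtColor(c['pixels'],cv2.COLOR_BGR2LAB);t=(lab[...,2]<134)&(h[...,2]>90)
for nm,m,zs in(('cap',b,(.102,.09)),('tray',t,(.01,)),('brown',br,(.03,))):
  n,l,st,ce=cv2.connectedComponentsWithStats(m.astype(np.uint8))
  for i in range(1,n):
    if st[i,4]>200:
        ct=max(cv2.findContours((l==i).astype(np.uint8),0,1)[0],key=cv2.contourArea)
        for z in zs:
            P=cv2.convexHull(cast(c,ct.reshape(-1,2),z)[:,:2].astype(np.float32));e=cv2.minEnclosingCircle(P);r=cv2.minAreaRect(P);print(nm,st[i],z,np.round(e[0],4),round(e[1],3),np.round(r[0],3),np.round(r[1],3))
E
python3 m.py w4.png
```

```text
[0.60492608 0.15131313 0.24438165]
cap [130   0  46  27 928] 0.102 [0.4373 0.0543] 0.021 [0.444 0.054] [0.042 0.022]
cap [130   0  46  27 928] 0.09 [0.4339 0.0505] 0.022 [0.441 0.051] [0.044 0.023]
cap [375 157  33  33 835] 0.102 [0.5996 0.3009] 0.019 [0.6   0.301] [0.036 0.035]
cap [375 157  33  33 835] 0.09 [0.6025 0.3067] 0.019 [0.603 0.307] [0.038 0.037]
tray [ 127    0   98   81 6170] 0.01 [0.443  0.0494] 0.074 [0.443 0.049] [0.117 0.094]
tray [ 270    0   89   73 2229] 0.01 [0.4358 0.2225] 0.057 [0.449 0.223] [0.105 0.08 ]
tray [  428     0    84   256 13651] 0.01 [0.5788 0.4675] 0.189 [0.579 0.468] [0.363 0.13 ]
tray [ 397   15   39   42 1242] 0.01 [0.4456 0.3529] 0.025 [0.444 0.353] [0.046 0.048]
tray [ 333  126   76   65 3272] 0.01 [0.6104 0.3159] 0.058 [0.61  0.312] [0.109 0.09 ]
tray [ 217  137   69   68 3310] 0.01 [0.62   0.1462] 0.063 [0.62  0.146] [0.091 0.09 ]
tray [287 248  44  11 296] 0.01 [0.7498 0.2341] 0.034 [0.749 0.234] [0.016 0.067]
tray [ 142  315   98   56 3491] 0.01 [0.9263 0.0352] 0.088 [0.914 0.034] [0.119 0.155]
```

View pics/w4.png

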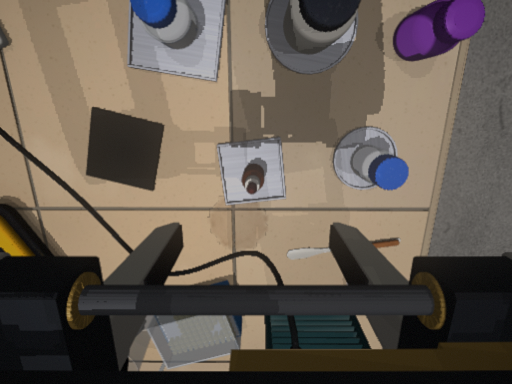

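The jar stands in the large round tray (316,25), the large bottle in the large square tray, the dropper at (253,179), the small bottle cap at (388,172) and the empty pad at (124,148). The timer is not in view.

Run:
```python
from h import *
c=load('wrist');h=cv2.cvtColor(c['pixels'],40)
print('teat',cast(c,[(251,187)],.095).round(4),'collar',cast(c,[(252,183)],.074).round(4),'base',cast(c,[(256,168)],.01).round(4))
print('pad',cast(c,[(91,108),(163,121),(154,189),(87,175)],.005).round(3).mean(0))
print('RS',cast(c,[(365,158)],.01).round(4))
cv2.imwrite('pics/d.png',cv2.resize(c['pixels'][115:215,205:415],None,fx=3.8,fy=3.8,interpolation=cv2.INTER_CUBIC))
```

```text
teat [[0.6177 0.1462 0.095 ]] collar [[0.6188 0.147  0.074 ]] base [[0.6146 0.1518 0.01  ]]
pad [ 0.589   -0.03575  0.005  ]
RS [[0.6    0.3058 0.01  ]]
```

View pics/d.png

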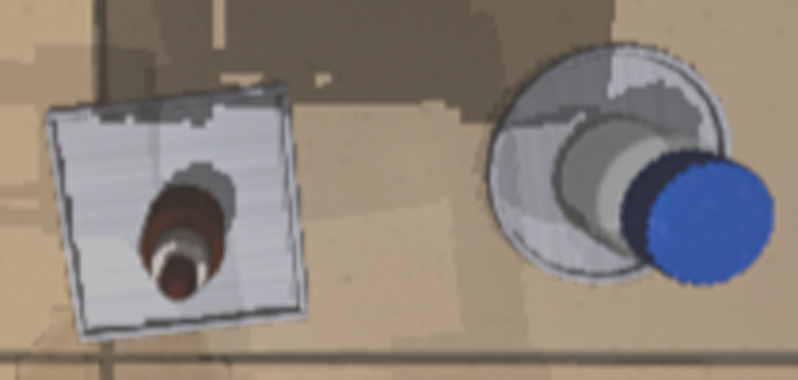

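Call:
apply_moves:
  force: 12
  series:
    - {"jaw": -1,"linear": [0.06,-0.007,0.024],"roll": 0}
    - {"jaw": -1,"linear": [0.14,-0.007,0.024],"roll": 0}
    - {"jaw": -1,"linear": [0.22,-0.007,0.024],"roll": 0}
    - {"jaw": -1,"linear": [0.29,-0.007,0.024],"roll": 0}
    - {"jaw": -1,"linear": [0.34,-0.007,0.024],"roll": 0}
    - {"jaw": -1,"linear": [0.361,-0.007,0.024],"roll": 0}
    - {"jaw": -1,"linear": [0.361,-0.007,0.024],"roll": 0}
    - {"jaw": -1,"linear": [0.361,-0.007,0.024],"roll": 0}
    - {"jaw": 1,"linear": [0.361,-0.007,0.024],"roll": 0}
    - {"jaw": 1,"linear": [0.361,-0.007,0.024],"roll": 0}
    - {"jaw": 1,"linear": [0.361,-0.007,0.024],"roll": 0}
    - {"jaw": 1,"linear": [0.361,-0.007,0.024],"roll": 0}
    - {"jaw": 1,"linear": [0.361,-0.007,0.024],"roll": 0}
    - {"jaw": 1,"linear": [0.361,-0.007,0.024],"roll": 0}
    - {"jaw": 1,"linear": [0.361,-0.007,0.024],"roll": 0}
    - {"jaw": 1,"linear": [0.361,-0.007,0.024],"roll": 0}
    - {"jaw": 1,"linear": [0.361,-0.007,0.024],"roll": 0}
    - {"jaw": 1,"linear": [0.361,-0.007,0.024],"roll": 0}

```text
t: 23.28
tool_pos: [0.6221, 0.147, 0.0284]
orientation: [-0.002, 1.559, 0.001]
force: [0.3, -0.5, -0.0]
opening: 0.0291
```

Call:
apply_moves:
  series:
    - {"jaw": 1,"linear": [-0.02,0,0],"roll": 0}
    - {"jaw": 1,"linear": [-0.05,0,0],"roll": 0}
    - {"jaw": 1,"linear": [-0.08,0,0],"roll": 0}
    - {"jaw": 1,"linear": [-0.08,-0.04,-0.01],"roll": 0}
    - {"jaw": 1,"linear": [-0.08,-0.11,-0.02],"roll": 0}
    - {"jaw": 1,"linear": [-0.08,-0.19,-0.035],"roll": 0}
    - {"jaw": 1,"linear": [-0.08,-0.26,-0.05],"roll": 0}
    - {"jaw": 1,"linear": [-0.08,-0.3,-0.055],"roll": 0}
    - {"jaw": 1,"linear": [-0.08,-0.307,-0.055],"roll": 0}
    - {"jaw": 1,"linear": [-0.08,-0.307,-0.055],"roll": 0}
    - {"jaw": 1,"linear": [-0.08,-0.307,-0.055],"roll": 0}

```text
t: 24.65
tool_pos: [0.5888, -0.0363, 0.0761]
orientation: [-0.003, 1.559, 0.001]
force: [0.3, -0.4, -0.6]
opening: 0.0294
```

Call:
apply_moves:
  series:
    - {"jaw": 1,"linear": [0.03,0,0],"roll": 0}
    - {"jaw": 1,"linear": [0.055,0,0],"roll": 0}
    - {"jaw": 1,"linear": [0.07,0,0],"roll": 0}
    - {"jaw": 1,"linear": [0.077,0,0],"roll": 0}
    - {"jaw": 1,"linear": [0.08,0,0],"roll": 0}
    - {"jaw": 1,"linear": [0.08,0,0],"roll": 0}
    - {"jaw": 1,"linear": [0.08,0,0],"roll": 0}
    - {"jaw": -1,"linear": [0.08,0,0],"roll": 0}
    - {"jaw": -1,"linear": [0.08,0,0],"roll": 0}
    - {"jaw": -1,"linear": [0.08,0,0],"roll": 0}
    - {"jaw": -1,"linear": [0.08,0,0],"roll": 0}
    - {"jaw": -1,"linear": [0.06,0,0],"roll": 0}
    - {"jaw": -1,"linear": [0,0,0],"roll": 0}
    - {"jaw": -1,"linear": [-0.09,0,0],"roll": 0}
    - {"jaw": -1,"linear": [-0.18,0,0],"roll": 0}
    - {"jaw": -1,"linear": [-0.25,0,0],"roll": 0}
    - {"jaw": -1,"linear": [-0.25,0,0],"roll": 0}

```text
t: 26.78
tool_pos: [0.5897, -0.0367, 0.2325]
orientation: [-0.004, 1.549, 0.0]
force: [-0.2, -0.2, -0.0]
opening: 0.0932
```

Call:
apply_moves:
  force: 15
  series:
    - {"jaw": -1,"linear": [0,0.1,0.01],"roll": 0}
    - {"jaw": -1,"linear": [0,0.2,0.01],"roll": 0}
    - {"jaw": -1,"linear": [0,0.3,0.01],"roll": 0}
    - {"jaw": -1,"linear": [0,0.4,0.01],"roll": 0}
    - {"jaw": -1,"linear": [0,0.5,0.011],"roll": 0}
    - {"jaw": -1,"linear": [0,0.571,0.011],"roll": 0}
    - {"jaw": -1,"linear": [0,0.571,0.011],"roll": 0}
    - {"jaw": -1,"linear": [0.06,0.571,0.011],"roll": 0}
    - {"jaw": -1,"linear": [0.14,0.571,0.011],"roll": 0}
    - {"jaw": -1,"linear": [0.22,0.571,0.011],"roll": 0}
    - {"jaw": -1,"linear": [0.28,0.571,0.011],"roll": 0}
    - {"jaw": -1,"linear": [0.32,0.571,0.011],"roll": 0}
    - {"jaw": -1,"linear": [0.34,0.571,0.011],"roll": 0}
    - {"jaw": -1,"linear": [0.348,0.571,0.011],"roll": 0}
    - {"jaw": -1,"linear": [0.348,0.571,0.011],"roll": 0}
    - {"jaw": -1,"linear": [0.348,0.571,0.011],"roll": 0}

```text
t: 28.78
tool_pos: [0.6008, 0.3058, 0.0246]
orientation: [-0.003, 1.547, 0.001]
force: [0.9, -0.1, 0.3]
opening: 0.0932
```

Call:
apply_moves:
  force: 15
  series:
    - {"jaw": 1,"linear": [0,0,0],"roll": 0}
    - {"jaw": 1,"linear": [0,0,0],"roll": 0}
    - {"jaw": 1,"linear": [0,0,0],"roll": 0}
    - {"jaw": 1,"linear": [0,0,0],"roll": 0}
    - {"jaw": 1,"linear": [0,0,0],"roll": 0}
    - {"jaw": 1,"linear": [0,0,0],"roll": 0}
    - {"jaw": 1,"linear": [0,0,0],"roll": 0}
    - {"jaw": 1,"linear": [0,0,0],"roll": 0}

```text
t: 29.78
tool_pos: [0.6007, 0.3059, 0.0245]
orientation: [-0.003, 1.547, 0.001]
force: [0.0, 0.0, -0.1]
opening: 0.0452
```

Call:
apply_moves:
  series:
    - {"jaw": 1,"linear": [-0.02,0,0],"roll": 0}
    - {"jaw": 1,"linear": [-0.05,0,0],"roll": 0}
    - {"jaw": 1,"linear": [-0.08,0,0],"roll": 0}
    - {"jaw": 1,"linear": [-0.08,-0.04,0.005],"roll": 0}
    - {"jaw": 1,"linear": [-0.08,-0.1,0.01],"roll": 0}
    - {"jaw": 1,"linear": [-0.08,-0.17,0.02],"roll": 0}
    - {"jaw": 1,"linear": [-0.08,-0.23,0.03],"roll": 0}
    - {"jaw": 1,"linear": [-0.08,-0.26,0.033],"roll": 0}
    - {"jaw": 1,"linear": [-0.08,-0.266,0.033],"roll": 0}
    - {"jaw": 1,"linear": [-0.08,-0.266,0.033],"roll": 0}
    - {"jaw": 1,"linear": [-0.08,-0.266,0.033],"roll": 0}

```text
t: 31.15
tool_pos: [0.6196, 0.1476, 0.0731]
orientation: [-0.004, 1.548, 0.002]
force: [-0.3, -0.4, -0.5]
opening: 0.0457
```

Call:
apply_moves:
  series:
    - {"jaw": 1,"linear": [0.03,-0.002,0],"roll": 0}
    - {"jaw": 1,"linear": [0.055,-0.002,0],"roll": 0}
    - {"jaw": 1,"linear": [0.07,-0.002,0],"roll": 0}
    - {"jaw": 1,"linear": [0.077,-0.002,0],"roll": 0}
    - {"jaw": 1,"linear": [0.081,-0.002,0],"roll": 0}
    - {"jaw": 1,"linear": [0.081,-0.002,0],"roll": 0}
    - {"jaw": 1,"linear": [0.081,-0.002,0],"roll": 0}
    - {"jaw": -1,"linear": [0.081,-0.002,0],"roll": 0}
    - {"jaw": -1,"linear": [0.081,-0.002,0],"roll": 0}
    - {"jaw": -1,"linear": [0.081,-0.002,0],"roll": 0}
    - {"jaw": -1,"linear": [0.081,-0.002,0],"roll": 0}
    - {"jaw": -1,"linear": [0.06,-0.002,0],"roll": 0}
    - {"jaw": -1,"linear": [0,-0.002,0],"roll": 0}
    - {"jaw": -1,"linear": [-0.09,-0.002,0],"roll": 0}
    - {"jaw": -1,"linear": [-0.18,-0.002,0],"roll": 0}
    - {"jaw": -1,"linear": [-0.27,-0.002,0],"roll": 0}
    - {"jaw": -1,"linear": [-0.27,-0.002,0],"roll": 0}
    - {"jaw": -1,"linear": [-0.27,-0.002,0],"roll": 0}

```text
t: 33.4
tool_pos: [0.6158, 0.1466, 0.2357]
orientation: [-0.004, 1.547, 0.002]
force: [-0.8, -0.2, -0.6]
opening: 0.0934
```

```bash
python3 m.py w5.png
```

```text
[0.6158342  0.14657334 0.23565015]
cap [141   0  33  10 225] 0.102 [0.4492 0.057 ] 0.015 [0.452 0.057] [0.029 0.007]
cap [141   0  33  10 225] 0.09 [0.4458 0.0534] 0.015 [0.449 0.053] [0.03  0.007]
cap [240 165  33  32 824] 0.102 [0.6187 0.1469] 0.018 [0.619 0.147] [0.035 0.035]
cap [240 165  33  32 824] 0.09 [0.6222 0.1469] 0.019 [0.622 0.147] [0.036 0.036]
tray [ 126    0  101   69 5189] 0.01 [0.4517 0.0484] 0.069 [0.452 0.048] [0.117 0.076]
tray [ 275    0   92   61 2316] 0.01 [0.4394 0.2232] 0.056 [0.455 0.224] [0.065 0.108]
tray [ 406    0   42   44 1366] 0.01 [0.4459 0.3527] 0.025 [0.444 0.352] [0.045 0.049]
tray [460   0  42  29 731] 0.01 [0.4289 0.4128] 0.026 [0.436 0.413] [0.03  0.049]
tray [  434    31    78   225 10983] 0.01 [0.6093 0.4743] 0.162 [0.609 0.481] [0.31 0.12]
tray [ 339  117   67   65 3302] 0.01 [0.6013 0.3058] 0.046 [0.601 0.306] [0.088 0.089]
tray [ 219  129   71   69 3732] 0.01 [0.6205 0.1458] 0.063 [0.622 0.146] [0.095 0.09 ]
tray [291 242  38  11 286] 0.01 [0.7491 0.2292] 0.029 [0.749 0.229] [0.016 0.057]
tray [ 139  315  104   56 3495] 0.01 [0.9376 0.0345] 0.09 [0.919 0.031] [0.116 0.17 ]
brown [ 96 129  37  28 544] 0.03 [ 0.5879 -0.0356] 0.024 [ 0.588 -0.034] [0.032 0.044]
```

View pics/w5.png

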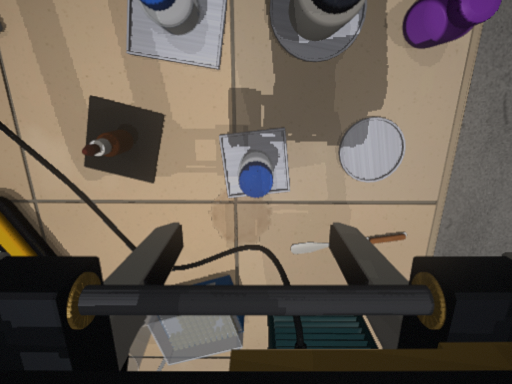

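The small bottle stands central in the small square tray (cap at (256,180)), the dropper is upright on the pad (108,145) and the small round tray (371,148) is empty. The dropper is the last one.

Call:
apply_moves:
  force: 12
  series:
    - {"jaw": -1,"linear": [0,-0.1,-0.02],"roll": 0}
    - {"jaw": -1,"linear": [0,-0.2,-0.04],"roll": 0}
    - {"jaw": -1,"linear": [0,-0.3,-0.052],"roll": 0}
    - {"jaw": -1,"linear": [0,-0.305,-0.052],"roll": 0}
    - {"jaw": -1,"linear": [0.06,-0.305,-0.052],"roll": 0}
    - {"jaw": -1,"linear": [0.14,-0.305,-0.052],"roll": 0}
    - {"jaw": -1,"linear": [0.22,-0.305,-0.052],"roll": 0}
    - {"jaw": -1,"linear": [0.28,-0.305,-0.052],"roll": 0}
    - {"jaw": -1,"linear": [0.32,-0.305,-0.052],"roll": 0}
    - {"jaw": -1,"linear": [0.34,-0.305,-0.052],"roll": 0}
    - {"jaw": -1,"linear": [0.345,-0.305,-0.052],"roll": 0}
    - {"jaw": -1,"linear": [0.345,-0.305,-0.052],"roll": 0}

```text
t: 34.95
tool_pos: [0.5898, -0.0368, 0.0275]
orientation: [-0.004, 1.548, 0.002]
force: [0.9, 0.1, 0.3]
opening: 0.0931
```

Call:
apply_moves:
  series:
    - {"jaw": 1,"linear": [0,0,0],"roll": 0}
    - {"jaw": 1,"linear": [0,0,0],"roll": 0}
    - {"jaw": 1,"linear": [0,0,0],"roll": 0}
    - {"jaw": 1,"linear": [0,0,0],"roll": 0}
    - {"jaw": 1,"linear": [0,0,0],"roll": 0}
    - {"jaw": 1,"linear": [0,0,0],"roll": 0}
    - {"jaw": 1,"linear": [0,0,0],"roll": 0}
    - {"jaw": 1,"linear": [0,0,0],"roll": 0}
    - {"jaw": 1,"linear": [0,0,0],"roll": 0}
    - {"jaw": 1,"linear": [0,0,0],"roll": 0}

```text
t: 36.2
tool_pos: [0.5897, -0.0367, 0.0274]
orientation: [-0.004, 1.548, 0.002]
force: [-0.2, -0.9, -0.5]
opening: 0.0295
```

Call:
apply_moves:
  series:
    - {"jaw": 1,"linear": [-0.03,0,0],"roll": 0}
    - {"jaw": 1,"linear": [-0.08,0,0],"roll": 0}
    - {"jaw": 1,"linear": [-0.14,0,0],"roll": 0}
    - {"jaw": 1,"linear": [-0.19,0,0],"roll": 0}
    - {"jaw": 1,"linear": [-0.2,0.04,0],"roll": 0}
    - {"jaw": 1,"linear": [-0.2,0.1,0],"roll": 0}
    - {"jaw": 1,"linear": [-0.2,0.18,0.005],"roll": 0}
    - {"jaw": 1,"linear": [-0.2,0.26,0.01],"roll": 0}
    - {"jaw": 1,"linear": [-0.2,0.34,0.015],"roll": 0}
    - {"jaw": 1,"linear": [-0.2,0.42,0.019],"roll": 0}
    - {"jaw": 1,"linear": [-0.2,0.5,0.019],"roll": 0}
    - {"jaw": 1,"linear": [-0.2,0.55,0.019],"roll": 0}
    - {"jaw": 1,"linear": [-0.2,0.571,0.019],"roll": 0}
    - {"jaw": 1,"linear": [-0.2,0.571,0.019],"roll": 0}
    - {"jaw": 1,"linear": [-0.2,0.571,0.019],"roll": 0}

```text
t: 38.08
tool_pos: [0.5973, 0.3048, 0.1474]
orientation: [-0.004, 1.548, 0.001]
force: [0.6, -0.4, -0.5]
opening: 0.0294
```

Call:
apply_moves:
  series:
    - {"jaw": 1,"linear": [0.05,0.002,0],"roll": 0}
    - {"jaw": 1,"linear": [0.1,0.002,0],"roll": 0}
    - {"jaw": 1,"linear": [0.15,0.002,0],"roll": 0}
    - {"jaw": 1,"linear": [0.18,0.002,0],"roll": 0}
    - {"jaw": 1,"linear": [0.193,0.002,0],"roll": 0}
    - {"jaw": 1,"linear": [0.2,0.002,0],"roll": 0}
    - {"jaw": 1,"linear": [0.2,0.002,0],"roll": 0}
    - {"jaw": 1,"linear": [0.2,0.002,0],"roll": 0}
    - {"jaw": -1,"linear": [0.2,0.002,0],"roll": 0}
    - {"jaw": -1,"linear": [0.2,0.002,0],"roll": 0}
    - {"jaw": -1,"linear": [0.2,0.002,0],"roll": 0}
    - {"jaw": -1,"linear": [0.2,0.002,0],"roll": 0}
    - {"jaw": -1,"linear": [0.17,0.002,0],"roll": 0}
    - {"jaw": -1,"linear": [0.09,0.002,0],"roll": 0}
    - {"jaw": -1,"linear": [0,0.002,0],"roll": 0}
    - {"jaw": -1,"linear": [-0.09,0.002,0],"roll": 0}
    - {"jaw": -1,"linear": [-0.15,0.002,0],"roll": 0}
    - {"jaw": -1,"linear": [-0.15,0.002,0],"roll": 0}

```text
t: 40.33
tool_pos: [0.5974, 0.3071, 0.2443]
orientation: [-0.001, 1.539, 0.004]
force: [0.5, 0.4, -0.8]
opening: 0.093
```

Call:
apply_moves:
  series:
    - {"jaw": -1,"linear": [-0.08,-0.06,-0.1],"roll": 0}
    - {"jaw": -1,"linear": [-0.15,-0.12,-0.2],"roll": 0}
    - {"jaw": -1,"linear": [-0.17,-0.2,-0.28],"roll": 0}
    - {"jaw": -1,"linear": [-0.17,-0.2,-0.28],"roll": 0}
    - {"jaw": -1,"linear": [-0.17,-0.2,-0.28],"roll": 0}
    - {"jaw": -1,"linear": [-0.17,-0.2,-0.28],"roll": 0}
    - {"jaw": -1,"linear": [-0.17,-0.2,-0.28],"roll": 0}

```text
t: 41.2
tool_pos: [0.4268, 0.1867, 0.3395]
orientation: [-0.002, 1.541, 0.004]
force: [-0.2, 0.3, -0.1]
opening: 0.0928
```

```bash
python3 m.py w6.png
python3 - <<'E'
from h import *
c=load('wrist');h=cv2.cvtColor(c['pixels'],40)
m=(h[...,2]<75).astype(np.uint8);m[230:]=0
n,l,st,ce=cv2.connectedComponentsWithStats(m)
for i in range(1,n):
    if st[i,4]>200:
        ct=max(cv2.findContours((l==i).astype(np.uint8),0,1)[0],key=cv2.contourArea)
        e=cv2.minEnclosingCircle(cast(c,ct.reshape(-1,2),.123)[:,:2].astype(np.float32));print('dark',st[i],np.round(e[0],4),round(e[1],3))
s=shot('side');cv2.imwrite('pics/fin.png',np.hstack([c['pixels'],cv2.resize(s['pixels'][110:325,140:350],(375,384))])[:, :887] if 0 else cv2.resize(np.hstack([c['pixels'],cv2.resize(s['pixels'][110:325,140:350],(375,384))]),None,fx=.9,fy=.9))
E
```

```text
[0.42677616 0.18672829 0.33952609]
cap [149 148  26  25 518] 0.102 [0.4306 0.0527] 0.019 [0.43  0.053] [0.035 0.036]
cap [149 148  26  25 518] 0.09 [0.4332 0.0487] 0.019 [0.433 0.049] [0.036 0.037]
cap [220 257  23  24 420] 0.102 [0.6088 0.1484] 0.022 [0.609 0.148] [0.036 0.043]
cap [220 257  23  24 420] 0.09 [0.6167 0.1472] 0.023 [0.617 0.147] [0.037 0.045]
cap [163 321  65  40 721] 0.102 [0.7662 0.0834] 0.063 [0.749 0.088] [0.118 0.082]
cap [163 321  65  40 721] 0.09 [0.7789 0.0803] 0.065 [0.761 0.085] [0.121 0.085]
tray [   0    0  128   69 6946] 0.01 [ 0.2546 -0.1196] 0.112 [ 0.253 -0.119] [0.205 0.095]
tray [  122     0   390   280 37396] 0.01 [0.4171 0.3359] 0.408 [0.358 0.382] [0.81  0.393]
tray [ 143  110   72   76 4230] 0.01 [0.4311 0.0518] 0.081 [0.431 0.051] [0.117 0.117]
tray [ 241  115   67   66 1969] 0.01 [0.4307 0.2198] 0.058 [0.428 0.219] [0.108 0.116]
tray [  6 132  46  41 767] 0.01 [ 0.4369 -0.2086] 0.04 [ 0.437 -0.209] [0.058 0.063]
tray [337 144  28  28 499] 0.01 [0.4444 0.3534] 0.025 [0.442 0.349] [0.04  0.049]
tray [349 148  35  35 578] 0.01 [0.461  0.3816] 0.033 [0.466 0.389] [0.047 0.061]
tray [294 216  40  43 935] 0.01 [0.6014 0.3052] 0.046 [0.601 0.298] [0.09  0.073]
tray [ 208  223   52   59 2032] 0.01 [0.6301 0.1476] 0.07 [0.636 0.148] [0.123 0.091]
tray [362 320  19  29 305] 0.01 [0.8354 0.4445] 0.044 [0.835 0.444] [0.078 0.041]
tray [ 131  338   92   33 1378] 0.01 [0.9015 0.0122] 0.106 [0.893 0.012] [0.093 0.199]
brown [310 316  24  12 243] 0.03 [0.7798 0.3237] 0.024 [0.782 0.323] [0.047 0.028]
dark [ 138    0  116   54 3863] [0.2651 0.1175] 0.072
dark [335 142  41  37 277] [0.4234 0.3209] 0.028
dark [ 259  144   38   39 1175] [0.4297 0.2174] 0.027
dark [  0 176  66  54 309] [ 0.4886 -0.1294] 0.055
dark [ 113  202   69   28 1268] [0.5198 0.0283] 0.051
```

View pics/fin.png

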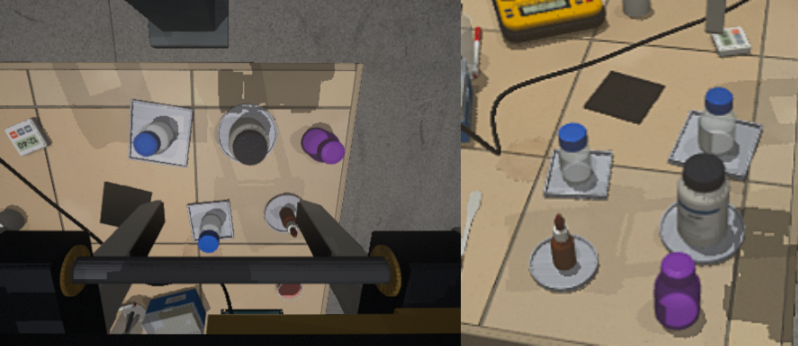

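The pictures show all four standing upright in the middle of the right trays. The jar cap measures (0.430, 0.217) against its tray at (0.431, 0.220), and the large bottle (0.431, 0.053) against (0.431, 0.051). The timer is still at (0.437, −0.209). I'll hand it in.

```bash
python3 -c "
from plant import *
print(close_job())"
```

```text
the job is handed in; nothing more can be done
None
```

I swapped all four containers, using the pad first for the jar and then for the dropper bottle, and handed the job in at about 41 s of the 128 s. Nothing tipped over, and the purple look-alike was left alone.

| Container | Tray | Last check |
|---|---|---|
| Large glass bottle | large square | about 2 mm from tray centre |
| Small glass bottle | small square | about 2 mm from tray centre |
| White jar | large round | about 3 mm from tray centre |
| Dropper bottle | small round | released within about 2 mm of tray centre, going by the arm's position |

- **State at the end:** the final pictures show all four upright and released, the gripper open and clear of everything, and the timer where it was.
- **Weak readings:** in the last overhead picture, the small square tray's reading was off because the bottle merged with its outline. I relied on the close-up taken just after I set the bottle down. The dropper's final position was only checked by eye in the last pictures, not measured.

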